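Tip the spare parts bin forward to its third notch

ROBOT

A 7-joint arm with a two-finger parallel gripper is mounted at the origin on the work surface. World frame = base frame: x ahead of the robot, y to its left, z up, the work surface at z = 0. Lengths are in m, angles in degrees, forces in N, time in s.
With the tool pointing down it reaches from about 0.425 to 0.875 m from the base axis. Payload 4.7 kg.
Tool frame: the origin (TCP) lies on the centre line of the jaws, within the pads' length; the fingertips stand 8 mm ahead of it and the grasp point (between the pads) lies 11 mm behind it; z points along the fingers, y is the direction in which the jaws open and shut (so a half turn about z gives the same grasp; the last joint's range is limited). The gripper opens to 87 mm and grips with 3 to 60 N. Pads are 19 mm wide; open, the fingers measure 117 mm over their backs; the gripper's body (75 mm by 190 mm) begins 51 mm behind the grasp point.
Start: joints at [70.308, 18.392, -4.016, 83.108, 1.295, 78.541, -3.26], TCP at [0.228, -0.609, 0.231] pointing down, gripper open.
Joint ranges: [-163.93, 163.93], [-17.29, 119.83], [-79.2, 71.16], [3.27, 140.29], [-89.18, 269.18], [5.43, 117.66], [-154.24, 154.24]. Speed limits (degrees/s): [147.25, 147.25, 180, 180, 180, 180, 180].

INTERFACE

Orientations are given as [roll, pitch, yaw] about the fixed x, y, z axes, in that order (R = Rz(yaw) Ry(pitch) Rx(roll)).
In Python, from cell import env gives the robot as it stands. The module is installed in compiled form; this text tells all that it offers.
- The arm moves only by the tool move_arm, never from a script. Its argument "steps" is a list of rows, each a list of 2 entries, a list of its own where there are three numbers: the shift along the tool's x, y, z in m, then the turn about the tool's z in rad. A call has 1 to 20 rows; each row is the pose to reach, as a shift and turn from the pose commanded when the call began, along the tool's axes at that moment; what a row does not reach only later rows make up. A row lasts 1/8 s, in which the tool goes at most 62.5 mm and 10.7 degrees, less where a joint would pass 70% of its speed; a pose out of reach is approached as far as the arm can. A call with a gripper value outside its range is refused whole. "hand" is the closure, from -1 (fully open) to 1 (shut), set as the call begins (left out, the last holds). The fingers move at their own pace and stop on an object; "squeeze" is the grip in N (left out, the last holds). Time passes only in rows, so rows that repeat a pose let the fingers close. It gives the time, the measured TCP pose, the force and the opening at its end, in the units of the state.
- env.get_obs(): the state, without advancing time (a new reading comes with each control period).
- env.read_camera(name): name is "scene" or "top" or "wrist"; returns (picture, depth): 384x512x3 uint8, red, green, blue; 384x512 float32, m along the optical axis (not along the pixel's ray), 0 where there is no reading.
- env.calibration(name): a dict with "intrinsics" (3x3 intrinsics, pixels), "D" ([k1, k2, p1, p2, k3] as OpenCV has them; the pictures are not rectified), "position" and "orientation" of the camera in the world; the wrist camera has in their place "mount" (4x4, takes a point from camera to tool coordinates, whose origin is the TCP and whose axes are the flange's). Camera axes: x right, y up, looking along -z (the intrinsics and any distortion apply to the point x, -y, -z); pixel columns grow to the right and rows downward; lengths in m; the calibration is good to about 2 mm. A picture is of the moment at which its call begins: read the wrist's pose just before it. calibration takes no time and is no camera call.
- env.sign_off(): hands the job in, once; it reports no verdict.
Trained networks look in the newest picture that a camera, given by its name, has taken for a name from the list of things; names that differ only in an ending like _2 or _b are one class to them, and where a whole thing is asked for, a point or a joint stands for the part that bears it (a point fixed in the world has none). Each returns a list of dicts, best first, with "conf" (0 to 1); they miss things now and then, are a little off and sometimes report something else, mostly with a low value. They report only what shows in the picture. A call takes as long as a camera call.
- env.cut_out(camera, query): "region" (384x512 bool, what is visible of it) and "uv" ([column, row] in pixels, amid what is visible of it).
The state is a dict: "time_s": time; "qpos": joint angles; "joint_velocities": joint speeds; "effort": joint torques, N m; "tool_pos": TCP position; "tool_rot": TCP orientation; "force": force on the tool from outside, world axes, zero at the start; "wrist_torque": the same for the moment, N m; "grip_width": finger opening in m.
Only numpy, scipy, OpenCV 4.12 (cv2) and the standard library are available. Lean on these libraries where they do the work, as an engineer would, in place of code of your own. Each camera call takes 0.05 s, during which the arm holds its last target. There are 200 camera calls.

TASK

The tilting steel parts bin is worked by the thumb lever on its right-hand side, as seen from the robot, and has been left nearly level, short of its notches. Draw the lever towards the robot until it clicks into the first notch, then click it on one notch at a time into the third, letting it come to rest for half a second in each notch and never going past the third; then let go. Leave the things around it where they are.

Things in the scene. Friction and masses are not known exactly. Their poses are not given: they have to be found in the camera images.
- stand: Fixed birch plywood board 240 x 500 x 15 mm with a steel U frame (cheeks' outer faces at y = -88, +88 mm); between them a sheet steel bin (110 deep, 150 wide, 75 mm tall) hangs on side pins. Origin: centre of the board's underside, on the table; x points from the robot's side to the bin's back, y to its left, z up. Place varies 20 cm, yaw 0.3 rad either way.
- light (a point): Middle of the axis of a bench light fixed to the board (stand frame x 50, y 0, z 362 mm): bar of 20 mm diameter, 470 mm long along y, on 12 mm posts at stand x 88, y -215 and +215 mm. It hangs over the lever's rear positions: a gripper straight above the lever strikes it; a tool tilted 30 to 45 degrees, its body leaning back towards the robot, passes below and before it.
- pivot (a point): Centre of the lever's pivot: on the axis of the bin's side pins, which runs along the stand's y, in the plane in which the thumb grip's centre swings (stand frame x 0, y -112, z 123 mm).
- knob (a point): Centre of the lever's thumb grip: ribbed black barrel, 19 mm diameter, 28 mm long, lying along the stand's y, both ends free, 115 mm from the pivot, on a flat steel bar 12 mm wide and 5 mm thick. Toothed index plate (64 mm from the pivot) and brass detent housing (88 mm) lie beside the bar on the bin's side; but for these, 40 mm around the grip is clear.
- bin (a joint): Turn of bin and lever (one piece), rad. 0: bin level, lever leaning 0.5 back (stand +x) from upright; grows as the lever is drawn to the robot (stand -x) and the bin tips forward; lean = 0.5 - value. Starts at 0 to 0.2 on a smooth rim, held by friction (1 to 3 N moves the grip). Five sprung notches at 0.4, 0.6 .. 1.2, 23 mm apart at the grip; 8 N leaves one, and it snaps in from 0.07 away.
- stopper: Bystander, loose: walnut organ pipe stopper, turned, 50 mm diameter, 84 mm tall, standing; origin at the underside.
- whistle: Bystander, loose: brass Galton whistle lying on its side, 98 mm long, 19 mm diameter; origin at the underside.
- cup: Bystander, loose: dented copper resonator cup, 68 mm rim diameter, 58 mm tall, standing open side up; origin at the underside.
- weight_a: Bystander, loose: cast lead counterweight, disc 46 mm diameter, 31 mm tall; origin at the underside.
- weight_b: Bystander, loose: second cast lead counterweight, the same size; origin at the underside.
- pillar: Bystander, loose: pale ceramic insulator pillar, ribbed, 38 mm diameter, 90 mm tall, standing; origin at the underside.
- fork: Bystander, loose: steel tuning fork lying flat, 165 mm long, 26 mm wide, 10 mm thick; origin at the underside.

How it is judged (in metres and radians):
On the way, in this order (a step that is already met when the one before it is completed fails the run):
1. the lever rests in the first notch (value of joint bin between 0.34 and 0.46 rad and velocity of joint bin between -0.1 and 0.1 rad/s), for 0.3 s.
2. the lever rests in the second notch (value of joint bin between 0.54 and 0.66 rad and velocity of joint bin between -0.1 and 0.1 rad/s), for 0.3 s.
At the end, for the whole second after the job is handed in: The lever rests, still, in the third notch: joint bin at 0.8 rad (within 0.05). On the way it rested for 0.3 s in the first notch (0.4 rad within 0.06), then for 0.3 s in the second (0.6 within 0.06) (value of joint bin between 0.75 and 0.85 rad and velocity of joint bin between -0.1 and 0.1 rad/s); the robot touches nothing.
It fails at once if the lever goes past the third notch (joint over 0.92 rad) (value of joint bin above 0.92 rad).
It fails at once if a thing around the bin is shifted by more than 20 mm or knocked over (distance of any of stopper, whistle, cup, weight_a, weight_b, pillar, fork from where it was at the start of the episode above 0.02 m or angle between any of stopper, whistle, cup, weight_a, weight_b, pillar, fork's own z axis and vertical above 0.5 rad).
It also fails if it takes over 38 s, if anything falls off the work surface, if the arm or the gripper's body presses on something with over 40 N, if the wrist force passes 120 N, or if a joint passes its speed limit or range.

## Working session

There is one attempt and no reset: what is moved stays moved. The work goes in short steps, Python scripts to look and compute and a tool call to move; the robot and the scene stay as the last step left them, time stands still between calls to the robot, and variables do not carry over. Pictures are saved under pics/ and viewed, about 8 in all and at most 12, crops included, and the job is handed in when it is done.

Besides the shell and the picture viewer there is one more tool, called after "Request:" as a command line: name --argument value ..., lists and objects as JSON in quotes. move_arm: Moves the arm, as the interface text tells. Its arguments: {"type":"object","properties":{"steps":{"type":"array"},"hand":{"type":"number"},"squeeze":{"type":"number"}},"required":["steps"]}

```bash
mkdir -p pics; cat > h.py <<'E'
import numpy as np, cv2
from scipy.spatial.transform import Rotation as R
from cell import env
def cam(name,o=None):
    c=env.calibration(name);K=np.array(c["intrinsics"]);D=np.array(c["D"],float)
    if "mount" in c:
        T=np.eye(4);T[:3,:3]=rot(o["tool_rot"]).as_matrix();T[:3,3]=o["tool_pos"];T=T@np.array(c["mount"])
    else:
        T=np.eye(4);q=np.array(c["orientation"],float);T[:3,3]=c["position"]
        T[:3,:3]=q if q.shape==(3,3) else (rot(q).as_matrix() if q.size==3 else R.from_quat(q).as_matrix())
    return K,D,T
def rot(r): return R.from_euler('xyz',r,degrees=True)
def unproj(C,uv,d):
    K,D,T=C;uv=np.array(uv,float).reshape(-1,1,2);n=cv2.undistortPoints(uv,K,D)[:,0]
    d=np.ravel(d);P=np.c_[n[:,0]*d,-n[:,1]*d,-d];return P@T[:3,:3].T+T[:3,3]
def proj(C,P):
    K,D,T=C;p=(np.atleast_2d(P)-T[:3,3])@T[:3,:3];p=p*[1,-1,-1]
    return cv2.projectPoints(p,np.zeros(3),np.zeros(3),K,D)[0][:,0]
E
python3 - <<'E'
from h import *
o=env.get_obs();print(o)
print({k:env.calibration("scene")[k] for k in("position","orientation")});print({k:env.calibration("top")[k] for k in("position","orientation")})
for n in("scene","top"):
    im,d=env.read_camera(n);C=cam(n)
    cv2.imwrite(f"pics/{n}0.png",im[:,:,::-1]);np.savez(f"{n}0.npz",im=im,d=d)
    for q in("stand","knob","light","pivot","stopper","whistle","cup","weight_a","pillar","fork"):
        for r in env.cut_out(n,q)[:2]:
            m=r["region"]&(d>0)
            if m.sum()<5: print(n,q,r["conf"],r["uv"],"few");continue
            v,u=np.nonzero(m);P=unproj(C,np.c_[u,v],d[m]);print(n,q,round(r["conf"],2),np.round(r["uv"]),m.sum(),np.median(P,0).round(3),P.min(0).round(3),P.max(0).round(3))
E
```

```text
{'time_s': 0.0, 'qpos': array([70.30747356, 18.43869892, -4.01519989, 83.17468346,  1.29648203,
       78.53930515, -3.26156053]), 'joint_velocities': array([ 0.17070854, -0.06358038,  0.04828303, -0.02995221, -0.02406731,
        0.02485861, -0.07723669]), 'effort': array([-9.00586042e-05, -4.91287458e+01, -4.03918857e-01, -3.12527239e+01,
       -6.37667114e-02,  4.38751420e-02,  1.74004763e-04]), 'tool_pos': array([ 0.22739573, -0.60836315,  0.22946745]), 'tool_rot': array([-1.79892635e+02,  7.23004379e-03,  2.05006986e+01]), 'force': array([0.11795074, 0.1195295 , 0.05621345]), 'wrist_torque': array([-0.02144328, -0.0117788 , -0.01387504]), 'grip_width': 0.08711582963792493}
{'position': array([ 1.53047353, -0.21601043,  0.92941652]), 'orientation': array([55.72322053, -0.3484175 , 79.18269255])}
{'position': array([0.48237278, 0.01827088, 1.23864275]), 'orientation': array([  2.856444 ,  -0.4465464, -91.5673679])}
scene stand 0.73 [278. 264.] 14992 [0.625 0.032 0.017] [ 0.011 -0.217 -0.008] [0.791 0.549 0.376]
scene stand 0.59 [225. 224.] 153 [ 0.376 -0.086  0.025] [ 0.348 -0.10
[... 1481 characters left out ...]
.386 0.378]
top stopper 0.57 [174. 190.] 220 [0.547 0.243 0.058] [0.526 0.225 0.011] [0.57  0.271 0.102]
top stopper 0.3 [354. 184.] 400 [ 0.55  -0.283  0.007] [ 0.456 -0.31  -0.01 ] [ 0.614 -0.256  0.018]
top whistle 0.69 [222. 233.] 173 [0.417 0.112 0.016] [ 0.398  0.067 -0.003] [0.441 0.153 0.024]
top weight_a 0.67 [288. 253.] 196 [ 0.365 -0.082  0.028] [ 0.341 -0.106 -0.003] [ 0.385 -0.06   0.037]
top weight_a 0.57 [182. 231.] 216 [0.432 0.222 0.028] [ 0.41   0.2   -0.004] [0.453 0.253 0.037]
top pillar 0.46 [303. 219.] 171 [ 0.456 -0.126  0.096] [ 0.438 -0.147  0.014] [ 0.473 -0.112  0.106]
top fork 0.6 [356. 189.] 143 [ 0.544 -0.29   0.009] [ 0.456 -0.305  0.003] [ 0.611 -0.26   0.018]
```

```bash
python3 - <<'E'
from h import *
for n in("scene","top"):
    z=np.load(n+"0.npz");d=z["d"];C=cam(n);v,u=np.nonzero(d>0);P=unproj(C,np.c_[u,v],d[d>0])
    im=z["im"][d>0].astype(int)
    b=P[(P[:,2]>.35)&(P[:,2]<.385)&(P[:,0]>.4)&(P[:,0]<.85)&(abs(P[:,1])<.4)]
    c=b.mean(0);w=np.linalg.svd((b-c)[:,:2],full_matrices=False)[2][0];w*=np.sign(w[1]);t=(b-c)[:,:2]@w
    print(n,"bar",len(b),c,"yaw",np.degrees(np.arctan2(-w[0],w[1])),t.min(),t.max(),"mid",c[:2]+w*(t.min()+t.max())/2)
    q=P[(P[:,2]>.0105)&(P[:,2]<.021)&(P[:,0]>.4)&(P[:,0]<.85)&(abs(P[:,1])<.4)]
    r=cv2.minAreaRect((q[:,:2]*1000).astype(np.float32));print("rect",r)
    # by bar pose: stand origin
    yaw=np.arctan2(-w[0],w[1]);ex=np.array([np.cos(yaw),np.sin(yaw)]);ey=np.array([-ex[1],ex[0]])
    o=c[:2]+w*(t.min()+t.max())/2-.05*ex;print("origin from bar",o)
    # knob points in stand frame: y -135..-95, z>.15
    S=np.c_[(P[:,:2]-o)@ex,(P[:,:2]-o)@ey,P[:,2]]
    k=(abs(S[:,1]+.112)<.025)&(S[:,2]>.13)&(S[:,2]<.3)&(abs(S[:,0])<.15)
    print("lever pts",k.sum(),S[k].mean(0) if k.any() else "")
    for s in S[k][np.argsort(-S[k][:,2])][:40:2]:print(s.round(3),end=" ")
    print()
    o2=o
    mid=o+0*ex; pk=np.r_[o-.112*ey,.123]
    print("proj pivot",proj(C,pk))
    for a in(0,.1,.2):
        L=.5-a;K=np.r_[o+.115*np.sin(L)*ex-.112*ey,.123+.115*np.cos(L)];print(a,K,proj(C,K))
a=cv2.imread("pics/top0.png")[90:280,130:400];b=cv2.imread("pics/scene0.png")[120:340,140:400]
a=cv2.resize(a,(400,281),interpolation=2);b=cv2.resize(b,(400,338),interpolation=2)
c=np.zeros((338,800,3),np.uint8);c[:281,:400]=a;c[:,400:]=b;cv2.imwrite("pics/c0.png",c)
E
```

```text
scene bar 2093 [0.63670758 0.03959435 0.36359659] yaw -12.19260767758634 -0.23418691994016247 0.23466392029876826 mid [0.63675795 0.03982747]
rect ((636.7407836914062, -0.173614501953125), (627.645751953125, 439.725341796875), 88.67997741699219)
origin from bar [0.58788579 0.05038741]
lever pts 262 [ 0.02878994 -0.10618138  0.18979948]
[ 0.039 -0.1    0.24 ] [ 0.038 -0.117  0.239] [ 0.042 -0.11   0.239] [ 0.041 -0.105  0.238] [ 0.037 -0.122  0.238] [ 0.04  -0.103  0.238] [ 0.036 -0.125  0.238] [ 0.044 -0.119  0.237] [ 0.035 -0.11   0.237] [ 0.043 -0.122  0.236] [ 0.038 -0.112  0.236] [ 0.042 -0.117  0.236] [ 0.046 -0.107  0.236] [ 0.037 -0.108  0.236] [ 0.036 -0.1    0.235] [ 0.036 -0.115  0.235] [ 0.044 -0.1    0.235] [ 0.04  -0.115  0.234] [ 0.042 -0.11   0.233] [ 0.046 -0.122  0.233] 
proj pivot [[242.25187927 239.01745692]]
0 [ 0.61812183 -0.07073044  0.22392199] [[240.87760231 221.25607001]]
0.1 [ 0.60800448 -0.06854436  0.22892201] [[241.05803763 217.03500253]]
0.2 [ 0.59744977 -0.06626378  0.2328637 ] [[241.24956056 213.09458451]]
top bar 2139 [0.63101046 0.04493968 0.36923917
[... 307 characters left out ...]
 0.242] [ 0.04  -0.109  0.241] [ 0.043 -0.111  0.241] [ 0.046 -0.125  0.24 ] [ 0.044 -0.118  0.24 ] [ 0.047 -0.105  0.24 ] [ 0.045 -0.123  0.24 ] [ 0.046 -0.1    0.239] [ 0.045 -0.121  0.239] [ 0.039 -0.114  0.239] [ 0.043 -0.109  0.238] [ 0.042 -0.104  0.238] [ 0.035 -0.12   0.238] [ 0.044 -0.126  0.237] [ 0.046 -0.111  0.237] [ 0.04  -0.107  0.237] [ 0.047 -0.116  0.237] [ 0.048 -0.11   0.237] [ 0.038 -0.122  0.237] [ 0.038 -0.12   0.237] 
proj pivot [[278.24935074 183.56925612]]
0 [ 0.61242484 -0.06518663  0.22392199] [[284.77202408 159.14566573]]
0.1 [ 0.60230831 -0.06299676  0.22892201] [[284.17514264 162.95152585]]
0.2 [ 0.59175446 -0.06071222  0.2328637 ] [[283.50686452 167.02294161]]
```

View pics/c0.png

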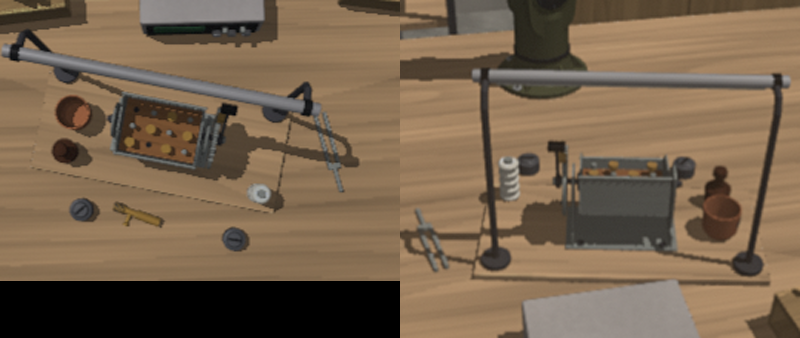

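The top view (left) shows the lever's black grip at about (229,110), right of the bin, with the bar just behind it. The scene view (right) shows it at (557,148). The pillar is at (260,193) in the top view, well to the side. The depth readings put the grip at stand x≈40, z≈232 mm, so the joint is at about 0.14. I'll rise clear of everything first, then swing over in front of the bin.

Request:
move_arm --steps '[[[0,0,-0.06],0.15],[[0,0,-0.12],0.3],[[0,0,-0.18],0.45],[[0,0,-0.24],0.57],[[0,0,-0.3],0.57],[[0,0,-0.36],0.57],[[0.05,-0.04,-0.36],0.57],[[0.095,-0.08,-0.36],0.57],[[0.14,-0.12,-0.36],0.57],[[0.185,-0.16,-0.36],0.57],[[0.23,-0.2,-0.36],0.57],[[0.275,-0.24,-0.36],0.57],[[0.32,-0.28,-0.36],0.57],[[0.365,-0.32,-0.36],0.57],[[0.425,-0.364,-0.36],0.57],[[0.425,-0.364,-0.36],0.57]]' --hand -1

```text
time_s: 3.1
tool_pos: [0.5, -0.1146, 0.5897]
tool_rot: [-179.9, 0.1, -11.7]
force: [-0.2, -0.4, 1.0]
grip_width: 0.0873
```

I'm above the clutter with the tool still vertical. The moves have no tilt axis, so I'll test what the arm does at the edge of its reach, high over free space.

Request:
move_arm --steps '[[[0.06,0,0],0],[[0.12,0,0],0],[[0.18,0,0],0],[[0.24,0,0],0],[[0.3,0,0],0],[[0.36,0,0],0],[[0.42,0,0],0],[[0.48,0,0],0]]'

```text
time_s: 4.1
tool_pos: [0.7768, -0.179, 0.4815]
tool_rot: [179.9, -3.5, -12.2]
force: [0.9, 0.0, -0.1]
grip_width: 0.0873
```

The tool began to tilt the right way (pitch −3.5°, fingers outward). I'll push on outward and upward to see whether that builds up.

Request:
move_arm --steps '[[[0.06,0,-0.03],0],[[0.11,0,-0.06],0],[[0.16,0,-0.09],0],[[0.21,0,-0.12],0]]'

```text
time_s: 4.6
tool_pos: [0.8066, -0.1839, 0.4807]
tool_rot: [179.8, -6.9, -12.2]
force: [-0.4, -0.2, -0.4]
grip_width: 0.0874
```

```bash
python3 - <<'E'
from h import *
o=env.get_obs();print(o["qpos"],o["tool_pos"],o["tool_rot"])
im,d=env.read_camera("scene");cv2.imwrite("pics/s1.png",im[:,:,::-1])
E
```

```text
[  9.21311366  51.06958571  31.8364392    5.1100835  -29.71989888
 117.61558922 -89.65557068] [ 0.80662327 -0.18394703  0.48069509] [179.82628504  -6.92586419 -12.21026083]
```

View pics/s1.png

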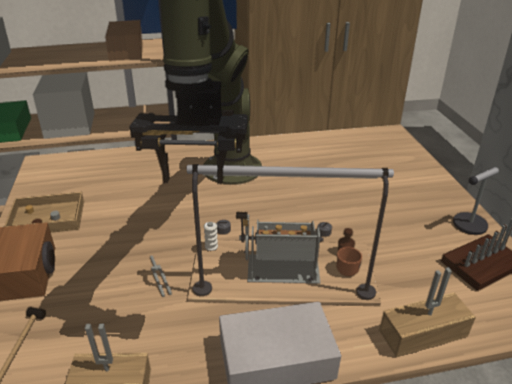

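The picture shows the gripper high above and left of the bar at about (190,130), clear of it, with joint 6 at its limit. Going up from here should force more tilt. Then I'll check whether the tilt persists when I back off.

Request:
move_arm --steps '[[[0.02,0,-0.06],0],[[0.04,0,-0.12],0],[[0.06,0,-0.18],0],[[0.08,0,-0.24],0],[[0.1,0,-0.3],0],[[0.12,0,-0.36],0]]'

```text
time_s: 5.4
tool_pos: [0.7396, -0.167, 0.5818]
tool_rot: [179.9, -10.6, -12.1]
force: [-0.1, -0.2, 0.7]
grip_width: 0.0872
```

```bash
python3 - <<'E'
from h import *
o=env.get_obs();print(o["qpos"],o["tool_pos"],o["tool_rot"])
E
```

```text
[  7.68999111  38.28383089  16.26286947  13.89409313 -12.72435837
 117.60773585 -89.53514161] [ 0.73955294 -0.16702409  0.58175802] [179.88024961 -10.64678637 -12.1486771 ]
```

Request:
move_arm --steps '[[[0.03,0,-0.06],0],[[0.06,0,-0.12],0],[[0.09,0,-0.18],0],[[0.12,0,-0.24],0],[[0.15,0,-0.3],0],[[0.18,0,-0.36],0]]'

```text
time_s: 6.15
tool_pos: [0.6987, -0.1566, 0.6436]
tool_rot: [179.9, -14.5, -12.1]
force: [0.3, 0.1, -0.3]
grip_width: 0.0872
```

```bash
python3 - <<'E'
from h import *
o=env.get_obs();print(o["qpos"],o["tool_pos"],o["tool_rot"])
E
```

```text
[  6.66158757  31.74728538  15.38814453  16.56057871 -10.78747769
 117.60516906 -89.60032559] [ 0.69873039 -0.156629    0.64362478] [179.85061871 -14.50016818 -12.12874489]
```

Request:
move_arm --steps '[[[0.2,0,-0.3],0],[[0.4,0,-0.6],0],[[0.4,0,-0.6],0],[[0.4,0,-0.6],0]]'

```text
time_s: 6.65
tool_pos: [0.6779, -0.151, 0.6874]
tool_rot: [179.8, -18.4, -12.1]
force: [-1.1, -1.3, 0.0]
grip_width: 0.087
```

```bash
python3 - <<'E'
from h import *
o=env.get_obs();print(o["qpos"],o["tool_pos"],o["tool_rot"])
E
```

```text
[  6.04250355  28.81992816  16.60248135  15.65179191 -11.33333191
 117.60803984 -89.67985361] [ 0.67793504 -0.15100706  0.68742833] [179.82220883 -18.3647783  -12.1211072 ]
```

Each call adds about 4° and the tilt stays between calls. I'll repeat with shorter calls.

Request:
move_arm --steps '[[[0.2,0,-0.3],0],[[0.4,0,-0.6],0]]'

```text
time_s: 6.9
tool_pos: [0.6666, -0.1482, 0.7208]
tool_rot: [179.8, -21.9, -12.1]
force: [-1.1, 0.6, -0.0]
grip_width: 0.0871
```

Request:
move_arm --steps '[[[0.2,0,-0.3],0],[[0.4,0,-0.6],0]]'

```text
time_s: 7.15
tool_pos: [0.6505, -0.1442, 0.7544]
tool_rot: [179.7, -25.2, -12.1]
force: [-0.2, -0.4, 0.6]
grip_width: 0.0871
```

Request:
move_arm --steps '[[[0.2,0,-0.3],0],[[0.4,0,-0.6],0]]'

```text
time_s: 7.4
tool_pos: [0.6304, -0.1395, 0.7876]
tool_rot: [179.7, -28.5, -12.1]
force: [0.5, -0.6, -0.2]
grip_width: 0.087
```

Request:
move_arm --steps '[[[0.2,0,-0.3],0],[[0.4,0,-0.6],0]]'

```text
time_s: 7.65
tool_pos: [0.607, -0.134, 0.8203]
tool_rot: [179.7, -31.7, -12.1]
force: [-0.4, 0.3, -0.5]
grip_width: 0.0868
```

Request:
move_arm --steps '[[[0.2,0,-0.3],0],[[0.4,0,-0.6],0]]'

```text
time_s: 7.9
tool_pos: [0.5806, -0.1278, 0.852]
tool_rot: [179.7, -34.9, -12.1]
force: [-0.4, -0.7, 0.5]
grip_width: 0.0872
```

```bash
cat >> h.py <<'E'
yaw=np.radians(-12.2);ex=np.array([np.cos(yaw),np.sin(yaw),0]);ey=np.array([-ex[1],ex[0],0])
O=np.array([.583,.0545,0])
def S(x,y,z): return O+x*ex+y*ey+[0,0,z]
def knob(v,r=.115): return S(r*np.sin(.5-v),-.112,.123+r*np.cos(.5-v))
def rel(o,Pw): return rot(o["tool_rot"]).inv().apply(np.array(Pw)-o["tool_pos"]).round(4)
def stand(P): p=np.array(P)-O; return np.array([p@ex,p@ey,p[2]]).round(4)
E
python3 - <<'E'
from h import *
o=env.get_obs();print(o["qpos"],o["tool_pos"],o["tool_rot"],stand(o["tool_pos"]))
a=rot(o["tool_rot"]).as_matrix()[:,2]
K=knob(.14);print("K",K,"tool",rel(o,K))
for t in(0.011,-0.1,-.2): print(t,K+a*t,rel(o,K+a*t),stand(K+a*t))
E
```

```text
[  3.13863311  19.18637582  26.81736801   9.00832594 -18.22929081
 117.62091876 -89.90422106] [ 0.58058946 -0.1278489   0.85199165] [179.65762399 -34.86306829 -12.09361433] [ 0.0362 -0.1787  0.852 ]
K [ 0.59892824 -0.06353167  0.23062813] tool [-0.3515 -0.0698  0.512 ]
0.011 [ 0.6050626  -0.06491327  0.22160257] [-0.3515 -0.0698  0.523 ] [ 0.0468 -0.1121  0.2216]
-0.1 [ 0.54316134 -0.05097167  0.31267872] [-0.3515 -0.0698  0.412 ] [-0.0167 -0.1115  0.3127]
-0.2 [ 0.48739443 -0.03841166  0.3947293 ] [-0.3515 -0.0698  0.312 ] [-0.0738 -0.111   0.3947]
```

Request:
move_arm --steps '[[[-0.05,-0.01,0.03],0],[[-0.09,-0.02,0.06],0],[[-0.13,-0.03,0.1],0],[[-0.17,-0.04,0.13],0],[[-0.21,-0.05,0.16],0],[[-0.25,-0.06,0.19],0],[[-0.29,-0.065,0.22],0],[[-0.33,-0.07,0.25],0],[[-0.351,-0.07,0.29],0],[[-0.351,-0.07,0.34],0],[[-0.351,-0.07,0.37],0],[[-0.351,-0.07,0.37],0]]'

```text
time_s: 9.4
tool_pos: [0.5458, -0.0433, 0.2863]
tool_rot: [-179.1, -29.8, -12.1]
force: [0.2, -1.2, 1.3]
grip_width: 0.0872
```

```bash
python3 - <<'E'
from h import *
o=env.get_obs();print(o["time_s"],o["qpos"],o["tool_pos"],o["tool_rot"],stand(o["tool_pos"]))
im,d=env.read_camera("wrist");C=cam("wrist",o);i2=im[:,:,::-1].copy()
for v in(0,.14,.2):
    p=proj(C,knob(v))[0];cv2.circle(i2,tuple(int(x) for x in p),3,(0,255-v*1000,255),-1)
cv2.imwrite("pics/w1.png",i2)
v,u=np.nonzero(d>0);P=unproj(C,np.c_[u,v],d[d>0]);s=np.c_[(P-O)@ex,(P-O)@ey,P[:,2]]
k=(s[:,1]>-.16)&(s[:,1]<-.08)&(s[:,2]>.19)&(s[:,2]<.27)&(abs(s[:,0]-.03)<.05)
dark=im[d>0].max(1)<70
for m in(k,k&dark): print(m.sum(),np.percentile(s[m],[2,50,98],axis=0).round(4) if m.any() else "")
E
```

```text
9.4 [ -10.34610418  -17.2839333     6.46738513  118.05504292   11.42367457
   50.50054917 -110.53599488] [ 0.54581486 -0.04327933  0.2862669 ] [-179.08999354  -29.83011652  -12.07469208] [-0.0157 -0.1034  0.2863]
1311 [[ 0.0197 -0.1245  0.1945]
 [ 0.0346 -0.1093  0.2351]
 [ 0.0482 -0.0979  0.2396]]
901 [[ 0.0205 -0.125   0.1945]
 [ 0.0364 -0.112   0.2371]
 [ 0.0468 -0.0995  0.2397]]
```

View pics/w1.png

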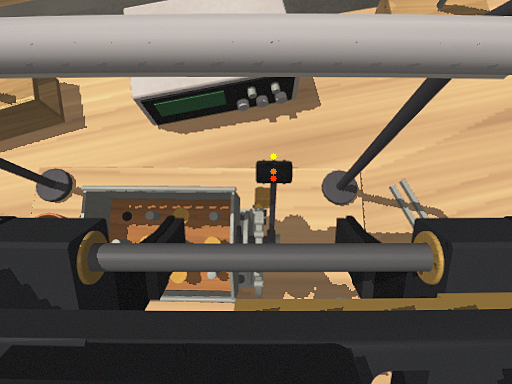

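The wrist picture shows the black barrel at (273,172), with the predicted orange dot (v=0.14) on its middle. The joint is therefore about 0.14, and y and z agree with the depth. Joint 2 reached its end on the way, so the tilt is 30°, which still passes below the bar. I'll work out the final approach.

```bash
python3 - <<'E'
from h import *
o=env.get_obs();a=rot(o["tool_rot"]).as_matrix()[:,2]
print(o["tool_pos"],o["qpos"])
for v in(.145,.3,.4,.6,.8): K=knob(v);print(v,K.round(4),rel(o,K+a*.002),rel(o,K+a*.002-a*.04))
E
```

```text
[ 0.54472108 -0.0431611   0.28460853] [ -10.25471003  -17.25481385    6.37441985  118.16103002   11.3813986
   50.55619284 -110.54963412]
0.145 [ 0.5984 -0.0634  0.2308] [0.0227 0.0097 0.0767] [0.0227 0.0097 0.0367]
0.3 [ 0.5817 -0.0598  0.2357] [0.0102 0.0095 0.064 ] [0.0102 0.0095 0.024 ]
0.4 [ 0.5706 -0.0574  0.2374] [0.0012 0.0093 0.0568] [0.0012 0.0093 0.0168]
0.6 [ 0.5481 -0.0525  0.2374] [-0.0188  0.0091  0.0455] [-0.0188  0.0091  0.0055]
0.8 [ 0.5261 -0.0478  0.2329] [-0.0406  0.009   0.0383] [-0.0406  0.009  -0.0017]
```

Request:
move_arm --steps '[[[0.01,0.005,0.01],0],[[0.023,0.01,0.025],0],[[0.023,0.01,0.04],0],[[0.023,0.01,0.04],0]]' --hand -0.15 --squeeze 25

```text
time_s: 9.95
tool_pos: [0.5847, -0.065, 0.2662]
tool_rot: [-178.7, -29.8, -12.9]
force: [-0.4, 0.1, 0.5]
grip_width: 0.0554
```

```bash
python3 - <<'E'
from h import *
o=env.get_obs();a=rot(o["tool_rot"]).as_matrix()[:,2];print(o["qpos"],o["tool_pos"],o["tool_rot"],stand(o["tool_pos"]))
im,d=env.read_camera("wrist");C=cam("wrist",o);i2=im[:,:,::-1].copy()
p=proj(C,knob(.145))[0];cv2.circle(i2,tuple(int(x) for x in p),3,(0,255,255),-1);print(p)
cv2.imwrite("pics/w2.png",i2)
v,u=np.nonzero(d>0);P=unproj(C,np.c_[u,v],d[d>0]);s=np.c_[(P-O)@ex,(P-O)@ey,P[:,2]]
m=(s[:,1]>-.13)&(s[:,1]<-.09)&(s[:,2]>.222)&(s[:,2]<.27)&(abs(s[:,0]-.035)<.03)
if m.any(): print(m.sum(),np.percentile(s[m],[2,50,98],axis=0).round(4))
K=knob(.145);print(rel(o,K+a*.002))
E
```

```text
[  -9.96061539  -11.44314076    9.59069711  115.81667169    9.65048987
   46.36235718 -107.43071156] [ 0.58472638 -0.06499054  0.26620248] [-178.65878659  -29.8232646   -12.87224135] [ 0.0269 -0.1164  0.2662]
[255.21770983 222.95885292]
1117 [[ 0.0323 -0.1252  0.2305]
 [ 0.0396 -0.1121  0.2375]
 [ 0.0492 -0.0987  0.24  ]]
[-0.0063 -0.0037  0.0392]
```

View pics/w2.png

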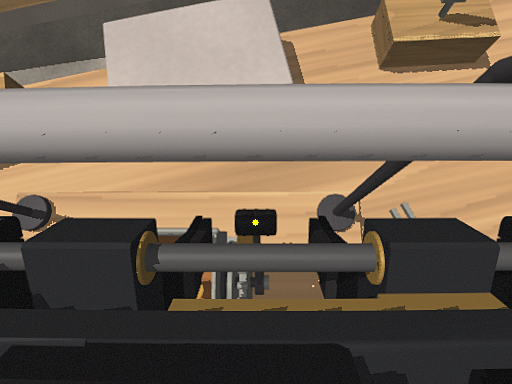

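The barrel, at (255,222), sits between the open fingers, and the prediction (yellow) is on its centre. Depth gives x≈40 and y≈−112 mm, as expected. I'll go down onto it.

Request:
move_arm --steps '[[[-0.003,-0.002,0.01],0],[[-0.006,-0.004,0.02],0],[[-0.006,-0.004,0.03],0],[[-0.006,-0.004,0.039],0],[[-0.006,-0.004,0.039],0]]'

```text
time_s: 10.62
tool_pos: [0.5999, -0.0628, 0.2299]
tool_rot: [-178.6, -29.9, -12.8]
force: [0.5, 0.4, -0.9]
grip_width: 0.0501
```

```bash
python3 - <<'E'
from h import *
o=env.get_obs();a=rot(o["tool_rot"]).as_matrix()[:,2];print(o["qpos"],o["force"],o["tool_rot"],stand(o["tool_pos"]))
K=knob(.145);print(rel(o,K+a*.002), stand(K))
for v in(.2,.3,.4,.6,.8): print(v,rel(o,o["tool_pos"]+knob(v)-K))
E
```

```text
[ -10.02336979   -7.98968066    9.84394513  117.22989682    9.58394177
   41.46817617 -107.9348557 ] [ 0.45219914  0.3839538  -0.87867753] [-178.62312416  -29.88387599  -12.8488155 ] [ 0.0413 -0.1111  0.2299]
[-0.0007  0.0009  0.0005] [ 0.04   -0.112   0.2308]
0.2 [-0.0042 -0.     -0.0047]
0.3 [-0.0124 -0.0001 -0.0128]
0.4 [-0.0214 -0.0002 -0.0199]
0.6 [-0.0413 -0.0002 -0.0314]
0.8 [-0.0631 -0.0001 -0.0386]
```

Request:
move_arm --steps '[[[0,0,0],0],[[0,0,0],0],[[0,0,0],0],[[0,0,0],0],[[0,0,0],0],[[0,0,0],0]]' --hand 1 --squeeze 25

```text
time_s: 11.38
tool_pos: [0.6, -0.0644, 0.2315]
tool_rot: [-178.7, -30.0, -12.9]
force: [-2.1, -4.3, 1.2]
grip_width: 0.0281
```

The opening is 28.1 mm, the barrel's length, so the grip is held. Now I'll draw to the first notch along the arc and rest.

Request:
move_arm --steps '[[[-0.002,0,-0.002],0],[[-0.004,0,-0.005],0],[[-0.007,0,-0.008],0],[[-0.01,0,-0.011],0],[[-0.013,0,-0.014],0],[[-0.016,0,-0.016],0],[[-0.019,0,-0.018],0],[[-0.0215,0,-0.02],0],[[-0.0215,0,-0.02],0],[[-0.0215,0,-0.02],0],[[-0.0215,0,-0.02],0],[[-0.0215,0,-0.02],0],[[-0.0215,0,-0.02],0],[[-0.0215,0,-0.02],0]]'

```text
time_s: 13.12
tool_pos: [0.5723, -0.0584, 0.2386]
tool_rot: [-178.7, -30.1, -12.9]
force: [-2.6, -4.7, 3.2]
grip_width: 0.0276
```

```bash
cat > chk.py <<'E'
from h import *
o=env.get_obs();a=rot(o["tool_rot"]).as_matrix()[:,2];print(o["time_s"],"j",o["qpos"].round(1),"F",o["force"].round(1),o["tool_rot"].round(1),"w",o["grip_width"])
# knob stays at the same place in the jaws: K = tcp - .002a (+2 mm offset measured at grasp)
k=stand(o["tool_pos"]-a*.002);print("knob",k,"v",.5-np.arctan2(k[0],k[2]-.123),"r",np.hypot(k[0],k[2]-.123))
for v in(.4,.6,.8): print(v,rel(o,knob(v)+a*.002))
im,d=env.read_camera("scene");cv2.imwrite(f"pics/s_{o['time_s']:.1f}.png",cv2.resize(im[170:300,170:350,::-1],None,fx=3,fy=3))
E
python3 chk.py
```

```text
13.125 j [  -9.9  -12.2    8.7  119.7   10.8   43.1 -109.5] F [-2.6 -4.7  3.2] [-178.7  -30.1  -12.9] w 0.027605549778245402
knob [ 0.0124 -0.1126  0.2403] v 0.3946793071386986 r 0.11795359256928126
0.4 [-0.0022 -0.0005  0.0021]
0.6 [-0.0221 -0.0005 -0.0094]
0.8 [-0.0438 -0.0004 -0.0168]
```

```bash
ls pics
```

```text
c0.png
s1.png
s_13.1.png
scene0.png
top0.png
w1.png
w2.png
```

View pics/s_13.1.png

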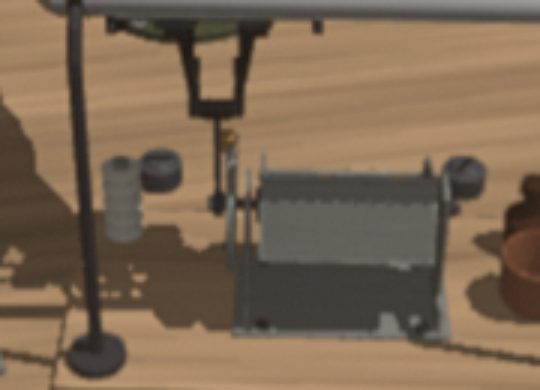

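The jaws hold the barrel at (215,105), the bin has tipped, and the pillar and weights stand as before. As an independent angle check, I'll fit a plane to the bin's back face in this view.

```bash
cat >> chk.py <<'E'
def tilt(d):
    C=cam("scene");m=np.zeros(d.shape,bool);m[236:258,262:312]=True;m&=d>0
    v,u=np.nonzero(m);P=unproj(C,np.c_[u,v],d[m]);s=np.c_[(P-O)@ex,(P-O)@ey,P[:,2]]
    s=s[(abs(s[:,1])<.06)&(s[:,2]>.05)&(s[:,2]<.2)&(abs(s[:,0])<.12)]
    for _ in range(4):
        c=np.median(s,0);n=np.linalg.svd(s-s.mean(0))[2][2];r=(s-s.mean(0))@n;s=s[abs(r)<max(.002,2*r.std())]
    n*=np.sign(n[0]);return len(s),n.round(3),np.arctan2(n[2],n[0])
print("plane",tilt(d),"at start",tilt(np.load("scene0.npz")["d"]))
E
python3 chk.py|tail -1
```

```text
plane (903, array([0.943, 0.004, 0.334]), np.float64(0.3400566133014032)) at start (912, array([ 0.995, -0.002,  0.097]), np.float64(0.09743624962124488))
```

The lever geometry says 0.395 and the plane says 0.34, which may just be wall taper. The force is near zero, as at a notch centre. I'll open briefly so the spring settles it, and calibrate the plane there.

Request:
move_arm --steps '[[[0,0,0],0],[[0,0,0],0],[[0,0,0],0],[[0,0,0],0],[[0,0,0],0],[[0,0,0],0]]' --hand 0.1

```text
time_s: 13.98
tool_pos: [0.5721, -0.0567, 0.2376]
tool_rot: [-178.6, -30.0, -12.9]
force: [0.6, 0.2, 0.4]
grip_width: 0.0389
```

```bash
python3 chk.py
```

```text
13.975 j [  -9.9  -12.1    8.6  119.8   10.7   43.1 -109.5] F [0.6 0.2 0.4] [-178.6  -30.   -12.9] w 0.038871398140822175
knob [ 0.0119 -0.111   0.2394] v 0.3981202787419217 r 0.11700670920934406
0.4 [-0.0013  0.001   0.0015]
0.6 [-0.0212  0.001  -0.01  ]
0.8 [-0.043   0.0011 -0.0173]
plane (849, array([ 0.926, -0.   ,  0.377]), np.float64(0.3869969202310938)) at start (912, array([ 0.995, -0.002,  0.097]), np.float64(0.09743624962124488))
```

Opening let it snap from about 0.35 to 0.40 (plane 0.34 → 0.387, so the plane reads about 0.013 low). It now rests in the first notch. I'll regrip here, then draw exactly one notch.

Request:
move_arm --steps '[[[0,0,0],0],[[0,0,0],0],[[0,0,0],0],[[0,0,0],0],[[0,0,0],0]]' --hand 1

```text
time_s: 14.65
tool_pos: [0.5718, -0.0582, 0.2376]
tool_rot: [-178.7, -30.0, -12.9]
force: [-2.2, -5.4, 0.8]
grip_width: 0.0277
```

Request:
move_arm --steps '[[[-0.002,0,-0.0013],0],[[-0.004,0,-0.0026],0],[[-0.006,0,-0.0039],0],[[-0.008,0,-0.0051],0],[[-0.01,0,-0.0063],0],[[-0.012,0,-0.0074],0],[[-0.014,0,-0.0085],0],[[-0.016,0,-0.0096],0],[[-0.018,0,-0.0106],0],[[-0.02,0,-0.0115],0],[[-0.02,0,-0.0115],0],[[-0.02,0,-0.0115],0],[[-0.02,0,-0.0115],0],[[-0.02,0,-0.0115],0],[[-0.02,0,-0.0115],0],[[-0.02,0,-0.0115],0]]'

```text
time_s: 16.65
tool_pos: [0.5491, -0.0533, 0.2376]
tool_rot: [-178.7, -29.9, -12.9]
force: [-3.7, -4.8, 1.9]
grip_width: 0.0277
```

```bash
python3 chk.py
```

```text
16.65 j [  -9.2  -15.2    7.1  122.2   11.3   44.  -110.5] F [-3.7 -4.8  1.9] [-178.7  -29.9  -12.9] w 0.027680557189468272
knob [-0.0114 -0.1126  0.2393] v 0.5977102081285548 r 0.11685739172170498
0.4 [ 0.0189 -0.0005  0.0131]
0.6 [-0.001  -0.0005  0.0016]
0.8 [-0.0228 -0.0004 -0.0057]
plane (774, array([0.83 , 0.001, 0.558]), np.float64(0.5925665209526545)) at start (912, array([ 0.995, -0.002,  0.097]), np.float64(0.09743624962124488))
```

The second notch is confirmed: the plane gives 0.593 + 0.013 ≈ 0.60, still after 0.7 s. Joint 2 is near its end, so I'll do the third notch in two halves with a check between them.

Request:
move_arm --steps '[[[-0.002,0,-0.0009],0],[[-0.004,0,-0.0017],0],[[-0.006,0,-0.0025],0],[[-0.008,0,-0.0033],0],[[-0.01,0,-0.004],0],[[-0.01,0,-0.004],0]]'

```text
time_s: 17.45
tool_pos: [0.5397, -0.0512, 0.2364]
tool_rot: [-178.7, -30.1, -12.9]
force: [2.4, -6.1, -2.0]
grip_width: 0.0276
```

```bash
python3 chk.py
```

```text
17.45 j [  -7.5  -16.4    5.3  123.3   11.    44.  -110.5] F [ 2.4 -6.1 -2. ] [-178.7  -30.1  -12.9] w 0.02762532134987625
knob [-0.021  -0.1125  0.2381] v 0.6804650737549128 r 0.11700004273503493
0.4 [ 0.0278 -0.0005  0.0169]
0.6 [ 0.0079 -0.0005  0.0054]
0.8 [-0.0138 -0.0004 -0.002 ]
plane (700, array([ 0.776, -0.002,  0.63 ]), np.float64(0.6817075790912192)) at start (912, array([ 0.995, -0.002,  0.097]), np.float64(0.09743624962124488))
```

Request:
move_arm --steps '[[[-0.002,0,-0.0007],0],[[-0.004,0,-0.0013],0],[[-0.006,0,-0.0019],0],[[-0.008,0,-0.0025],0],[[-0.01,0,-0.003],0],[[-0.0115,0,-0.0033],0],[[-0.0115,0,-0.0033],0],[[-0.0115,0,-0.0033],0],[[-0.0115,0,-0.0033],0],[[-0.0115,0,-0.0033],0]]'

```text
time_s: 18.75
tool_pos: [0.5283, -0.0487, 0.2336]
tool_rot: [-178.7, -30.0, -12.9]
force: [-3.7, -5.9, 2.4]
grip_width: 0.0276
```

```bash
python3 chk.py
```

```text
18.75 j [   8.9  -17.3   -8.7  124.2    3.8   43.3 -104.7] F [-3.7 -5.9  2.4] [-178.7  -30.   -12.9] w 0.02763281836410548
knob [-0.0326 -0.1125  0.2354] v 0.7822902481505012 r 0.11703213233979803
0.4 [ 0.0392 -0.0006  0.0203]
0.6 [ 0.0193 -0.0005  0.0088]
0.8 [-0.0024 -0.0004  0.0015]
plane (806, array([ 0.883,  0.009, -0.469]), np.float64(-0.48841386258180847)) at start (912, array([ 0.995, -0.002,  0.097]), np.float64(0.09743624962124488))
```

The joint is at about 0.79 by the lever geometry. The plane fit failed here because the bin face has left the window. I'll let go with a modest opening.

Request:
move_arm --steps '[[[0,0,0],0],[[0,0,0],0],[[0,0,0],0],[[0,0,0],0],[[0,0,0],0],[[0,0,0],0]]' --hand 0

```text
time_s: 19.55
tool_pos: [0.5283, -0.047, 0.233]
tool_rot: [-178.6, -30.0, -12.9]
force: [0.2, 0.2, -0.7]
grip_width: 0.0436
```

Request:
move_arm --steps '[[[0.003,0,-0.005],0],[[0.006,0,-0.01],0],[[0.012,0,-0.02],0],[[0.018,0,-0.03],0],[[0.018,0,-0.03],0]]'

```text
time_s: 20.18
tool_pos: [0.5369, -0.0483, 0.2683]
tool_rot: [-178.6, -29.8, -12.9]
force: [-0.1, 0.4, -0.2]
grip_width: 0.0434
```

```bash
python3 chk.py; ls pics
```

```text
20.175 j [   9.1  -17.3   -8.7  120.1    3.2   47.5 -103.9] F [-0.1  0.4 -0.2] [-178.6  -29.8  -12.9] w 0.04338227382466041
knob [-0.0243 -0.1103  0.27  ] v 0.6638246133092074 r 0.14899493279974324
0.4 [0.0149 0.0024 0.046 ]
0.6 [-0.005   0.0024  0.0346]
0.8 [-0.0268  0.0025  0.0274]
plane (833, array([ 0.878,  0.005, -0.479]), np.float64(-0.5000157703944237)) at start (912, array([ 0.995, -0.002,  0.097]), np.float64(0.09743624962124488))
c0.png
s1.png
s_13.1.png
s_13.2.png
s_14.0.png
s_16.6.png
s_17.4.png
s_18.8.png
s_20.2.png
scene0.png
top0.png
w1.png
w2.png
```

Request:
move_arm --steps '[[[0.008,0,-0.014],0],[[0.016,0,-0.028],0],[[0.024,0,-0.042],0],[[0.032,0,-0.056],0],[[0.032,0,-0.056],0],[[0.032,0,-0.056],0]]'

```text
time_s: 20.98
tool_pos: [0.544, -0.0501, 0.3293]
tool_rot: [-178.7, -29.2, -12.8]
force: [-0.1, -0.2, -0.6]
grip_width: 0.0435
```

```bash
python3 - <<'E'
from h import *
o=env.get_obs();print(o["time_s"],stand(o["tool_pos"]),o["tool_rot"],o["qpos"].round(1))
out=[]
for n,(r0,r1,c0,c1) in dict(scene=(170,300,170,350),top=(90,260,140,380),wrist=(0,384,0,512)).items():
    im,d=env.read_camera(n);C=cam(n,o);np.savez(n+"f.npz",im=im,d=d)
    v,u=np.nonzero(d>0);P=unproj(C,np.c_[u,v],d[d>0]);s=np.c_[(P-O)@ex,(P-O)@ey,P[:,2]];im2=im[d>0]
    k=(abs(s[:,1]+.112)<.016)&(s[:,2]>.216)&(s[:,2]<.25)&(abs(s[:,0])<.08)
    print(n,"knob",k.sum(),np.percentile(s[k],[3,50,97],axis=0).round(4).tolist() if k.any() else "")
    if n=="scene":
        b=s[(abs(s[:,1])<.05)&(s[:,2]>.03)&(s[:,2]<.25)&(abs(s[:,0])<.12)]
        for lo in np.arange(.04,.24,.01):
            q=b[(b[:,2]>=lo)&(b[:,2]<lo+.01)]
            if len(q)>5: print(round(lo,2),len(q),np.median(q[:,0]).round(4),end="; ")
        print()
    i2=im[:,:,::-1].copy()
    if n!="scene0":
        for vv,col in((.6,(255,0,0)),(.8,(0,255,255)),(1.,(0,0,255))):
            p=proj(C,knob(vv))[0];cv2.circle(i2,tuple(int(x) for x in p),1,col,-1)
    out.append(cv2.resize(i2[r0:r1,c0:c1],(400,300),interpolation=2))
cv2.imwrite("pics/f.png",np.vstack([np.hstack(out[:2]),np.hstack([out[2],np.zeros_like(out[2])])]))
E
```

```text
20.975 [-0.016  -0.1105  0.3293] [-178.74997126  -29.21086113  -12.83861828] [   9.3  -17.2   -8.3  113.     2.7   55.2 -102.7]
scene knob 84 [[-0.0373, -0.1265, 0.2191], [-0.0289, -0.1138, 0.236], [-0.0236, -0.1009, 0.2417]]
0.05 11 -0.0168; 0.06 16 -0.0105; 0.07 14 0.0017; 0.08 18 0.0114; 0.09 15 0.0179; 0.1 23 0.0291; 0.11 12 0.0383; 0.12 22 0.0494; 0.13 152 0.0543; 0.14 211 0.0464; 0.15 217 0.0364; 0.16 221 0.026; 0.17 222 0.0153; 0.18 158 0.0071; 0.19 7 0.0073; 
top knob 2 [[-0.0244, -0.1134, 0.217], [-0.0241, -0.1121, 0.2191], [-0.0237, -0.1108, 0.2212]]
wrist knob 367 [[-0.0449, -0.1248, 0.2365], [-0.0407, -0.1117, 0.2416], [-0.0367, -0.0993, 0.2438]]
```

View pics/f.png

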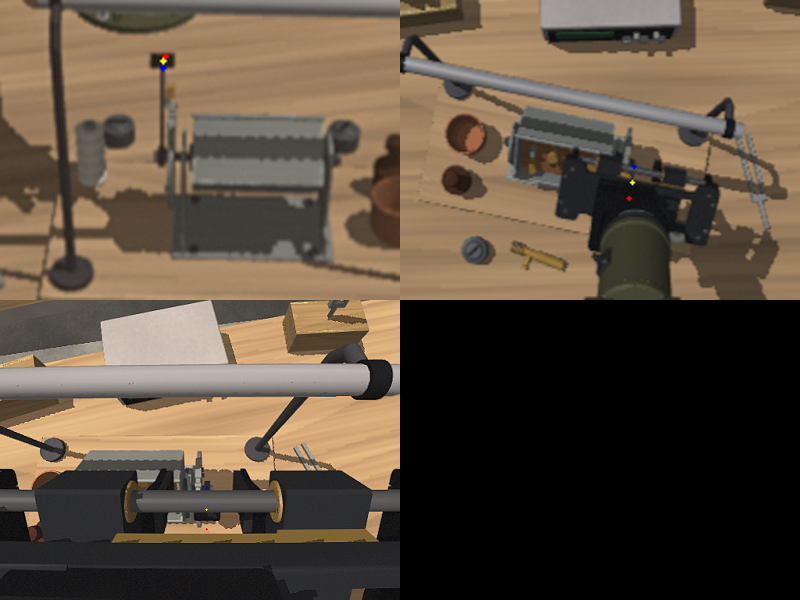

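Final picture: in the scene view the barrel at (162,61) carries the yellow v=0.8 dot. The bin's back-face slope from depth is atan(1.037) = 0.80 rad. The gripper is about 9 cm clear of the grip, the force is zero, and the bystanders stand where they were. Handing in.

```bash
python3 -c "
from cell import env
print(env.sign_off(),env.get_obs()['time_s'])"
```

```text
the job is handed in; nothing more can be done
the job is handed in; nothing more can be done
```

I drew the lever by its thumb grip into the first, second and third notches, rested it in each, let go and backed the gripper clear. I handed in at about 21 s of the 38 s allowed; sign-off gave no verdict.

**How it went:**
- **Tilt:** The moves have no tilt axis. I leaned the tool back by driving the arm, high above the scene, past the edge of its reach. It came down to about 30° when joint 2 hit its end stop on the way to the lever, which still cleared the light.
- **First notch:** The first draw held the lever about 0.05 rad short (about 0.35). I opened the jaws briefly and the spring snapped it to about 0.40, then I gripped it again. I did not directly time the rest there, but it sat still through the regrip.
- **Second notch:** It rested at about 0.60, still for about 0.7 s.
- **Third notch:** I released at about 0.79 as read from the lever, and it never read past the third notch.

**Last checks:**
- **Joint angle:** The slope of the bin's back face in the depth image gives 0.80 rad. The grip's place in the scene camera agrees.
- **Contact:** The force on the tool is about zero, and the gripper is about 9 cm above the grip.
- **Bystanders:** They look unmoved in the pictures. I did not measure their positions again.
- **One disagreement:** The automatic plane fit gave a wrong value at the third notch because the bin face had tipped out of its window. I used the slope reading instead.

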